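# Lock the vial shaker's hold-down bar with its hairpin clip

## Robot

A 6-joint arm with a two-finger parallel gripper is mounted at the origin on the work surface. World frame = base frame: x ahead of the robot, y to its left, z up, the work surface at z = 0. Lengths are in mm, angles in rad, forces in N, time in s.
With the tool pointing down it reaches from about 350 to 975 mm from the base axis. Payload 7.1 kg.
Tool frame: the origin (TCP) lies at the very end of the fingers, on their centre line; the grasp point (between the pads) lies 19 mm behind it; x points along the fingers, y is the direction in which the jaws open and shut, and the axes are right-handed (so a half turn about x gives the same grasp; the last joint's range is limited). The gripper opens to 88 mm and grips with 3 to 60 N. Pads are 20 mm wide; open, the fingers measure 115 mm over their backs; the gripper's body (75 mm by 178 mm) begins 61 mm behind the grasp point.
Start: joints at [1.1, 0.423, 1.63, -0, 1.089, -0.019], TCP at [272.833, 562.287, 222.675] pointing down, gripper open.
Joint ranges: [-3, 3], [-0.9, 2.11], [0.09, 2.58], [-1.31, 4.45], [0.11, 2.69], [-2.54, 2.54]. Speed limits (rad/s): [2.39, 2.39, 3.01, 3.14, 3.14, 3.14].

## Interface

Orientations are given as a rotation vector (axis times angle).
In Python, from workcell import ctrl gives the robot as it stands. The module is installed in compiled form; this text tells all that it offers.
- The arm moves only by the tool carry_out, never from a script. Its argument "commands" is a list of rows, each a list of 6 numbers: the shift along the tool's x, y, z in m, then the turn, a rotation vector about the tool's x, y, z in degrees. In form: [[tx, ty, tz, rx, ry, rz], ...]. A call has 1 to 8 rows; each row shifts and turns the pose as measured when the row begins, along the tool's axes as they then stand; what a row does not reach is not made up. A row lasts 1/8 s, in which the tool goes at most 62.5 mm and 10.7 degrees, less where a joint would pass 70% of its speed; a pose out of reach is approached as far as the arm can. A call with a gripper value outside its range is refused whole. "grip" is the closure, from 0 (fully open) to 1 (shut), set as the call begins (left out, the last holds). The fingers move at their own pace and stop on an object; the grip force is fixed at half the most. Time passes only in rows, so rows that do not move let the fingers close. It gives the time, the measured TCP pose, the force and the opening at its end, in the units of the state.
- ctrl.get_obs(): the state, without advancing time (a new reading comes with each control period).
- ctrl.get_image(name): name is "scene" or "top" or "wrist"; returns a dict with "pixels" (400x640x3 uint8, blue, green, red), "intrinsics" (3x3 intrinsics, pixels), "rvec" (rotation vector, rad) and "tvec" (3), from world to camera coordinates, as OpenCV has them. Camera axes: x right, y down, z forward; pixel columns grow to the right and rows downward; lengths in mm; the calibration is good to about 2 mm. A picture is of the moment at which its call begins. There is no depth.
- ctrl.close_job(): hands the job in, once; it reports no verdict.
The state is a dict: "t": time; "qpos": joint angles; "qvel": joint speeds; "joint_torque": joint torques, N m; "ee_pos": TCP position; "orientation": TCP orientation; "ft_force": force on the tool from outside, world axes, zero at the start; "moment": the same for the moment, N m; "width": finger opening in mm.
Only numpy, scipy, OpenCV 4.12 (cv2) and the standard library are available. Lean on these libraries where they do the work, as an engineer would, in place of code of your own. Each camera call takes 0.05 s, during which the arm holds its last target. There are 200 camera calls.

## Task

Make the vial shaker ready to run: swing its raised hold-down bar fully down over the vials, so that the locking post stands up through the slot in the bar. Then take the hairpin clip that fits the post by its sleeved loop, lay it lightly on the bar on the robot's side of the post, and push it sideways across the neck of the post, under its head, until it snaps past its bulges and sits fully home; stop pushing as soon as it has, and leave it there. The platform is spring-mounted and moves away under your push, so go by feel: never shove the platform to the end of its travel, never let the clip press on the bar with more than 15 N, and leave the vials, the smaller clip and the loose cap alone.

Things in the scene. Friction and masses are not known exactly. Their poses are not given: they have to be found in the camera images.
- shaker: The vial shaker: fixed grey housing 200 x 270 mm and 58 mm high. Origin on the bench under its centre; x points from its front panel (two dials, robot's side) to its back, y along the bar towards the hinge, z up. It carries a sprung platform with a white rack of three vials, the bar's hinge at y = +95 mm and the locking post at x = 0, y = -95 mm (platform at rest).
- deck (a point): Centre of the top face of the aluminium platform, 72 mm above the bench; rack, hinge, bar and post are fixed to it. The platform is mounted on springs: pushed sideways it shifts level along x and y, further the harder the push, to end stops 20 mm each way, and comes back when let go. It does not tilt or sink. Too hard a push: over 19 mm from where it started, or over 8 mm once the clip is home.
- bar (a joint): Angle of the hold-down bar in rad: 0 is fully down (level, on a hard stop); it grows as the free end rises, up to 1.0. The hinge axis is level, along the shaker's x; the bar runs from it to the shaker's -y. The stiff hinge holds the bar where it is left; a few newtons down on the free end swing it.
- bar_tab (a point): Centre of the black thumb pad on the top face of the bar's free end, 222 mm from the hinge along the bar; the end plate is 52 mm wide and 34 mm long. With the bar down it lies 152 mm above the bench.
- bar_hinge (a point): Point on the bar's hinge axis at mid-width of the bar, 148 mm above the bench. The bar is 52 mm wide and 8 mm thick; its top face lies 4 mm above the hinge axis when it is down.
- bar_rail (a point): Point on the bar's top face, at the middle of the rail on the robot's side of the post slot. The slot is 23 mm wide (x) and 28 mm long (y); the rail on either side of it is 14.5 mm wide. With the bar down this point is 18.75 mm from the post's axis and 152 mm above the bench; the bar's edge is 26 mm from the axis, with free space beyond it down to the platform.
- post: The upright locking post, steel. Origin on the axis of its neck, 154.5 mm above the bench: mid-height of the clip's wire when the clip lies on the closed bar; axes as the shaker's. The neck is 10 mm across and open from the closed bar's top face (2.5 mm below the origin) to the underside of the head (4 mm above it). The head is 19 mm across, 9.5 mm high.
- clip: The larger of two hairpin clips, the one that fits the post: 5 mm spring-steel wire, 83 mm long, 31 g, flat on the grey mat. Origin at the centre of its seat (where the neck belongs), mid-height of the wire, 6.5 mm above the bench; x along the clip to its open mouth, z up. Just behind the seat the wires close in and stop the neck: that is home.
- clip_loop (a point): Grip point of the clip, 45 mm behind its origin (x = -45 mm): middle of the closed, black-sleeved loop, which reaches from x = -30 to -63 mm, is 27 mm wide over its straight parallel sides (y = +-13.5 mm) and 7 mm thick.
- clip_bulge (a point): Point midway between the inward bulges of the clip's two sprung legs, 8 mm ahead of its origin; 5 mm apart there. Beyond them a mouth flares to 19 mm inside, ending at x = +22 mm. Pushing it on takes 8 to 13 N, most with the origin some 12 mm short of the neck's axis; then the force drops suddenly by half or more as it snaps on, and rises again once it is home.
- clip_small: The smaller hairpin clip, 53 mm long, of 3.2 mm wire, for another post: the same shape at 0.64 of the size, origin and axes likewise. It lies on the same mat and stays there.
- mat: Grey bench mat 200 x 220 mm, 3 mm thick, fixed, on which both clips and a loose cap lie; origin at the centre of its underside.
- vial0: A capped glass vial, 27 mm across and 61 mm tall, standing loose in the white rack on the platform under the bar; origin at the centre of its underside.
- vial1: A capped glass vial, 27 mm across and 61 mm tall, standing loose in the white rack on the platform under the bar; origin at the centre of its underside.
- vial2: A capped glass vial, 27 mm across and 61 mm tall, standing loose in the white rack on the platform under the bar; origin at the centre of its underside.
- cap: A loose white screw cap, 24 mm across and 14 mm high, standing on the far part of the mat; origin at the centre of its underside.

How it is judged (in metres and radians):
On the way, in this order (a step that is already met when the one before it is completed fails the run):
1. the hold-down bar is swung fully down (value of joint bar below 0.025 rad), for 0.2 s.
2. the clip has snapped onto the neck of the post, with the bar down (horizontal distance between clip and post below 0.003 m and distance between clip and post below 0.005 m and value of joint bar below 0.025 rad), for 0.2 s.
At the end, for the whole second after the job is handed in: the bar is down (within 0.025 rad); the clip sits home on the neck under the head (its seat within 3 mm of the neck's axis, 5 mm in all), lies flat within 0.2 rad and is at rest (all of step 2 and angle between clip's own z axis and vertical below 0.2 rad and linear speed of clip below 0.02 m/s); the robot touches nothing.
It fails at once if the platform was shoved to the end of its travel (over 19 mm) (distance of deck from where it was at the start of the episode above 0.019 m).
It fails at once if the clip was pushed on hard after it was home (within 3 mm, with the platform over 8 mm from its start) (horizontal distance between clip and post below 0.003 m and distance of deck from where it was at the start of the episode above 0.008 m).
It fails at once if the clip pressed on the bar with more than 15 N (contact force between clip and bar above 15 N).
It fails at once if a vial in the rack was knocked over or pulled out (angle between any of vial0, vial1, vial2's own z axis and vertical above 0.4 rad or distance of any of vial0, vial1, vial2 from where it was at the start of the episode above 0.04 m).
It fails at once if the smaller clip or the loose cap was moved over 25 mm (distance of any of clip_small, cap from where it was at the start of the episode above 0.025 m).
It also fails if it takes over 69 s, if anything falls off the work surface, if the arm or the gripper's body presses on something with over 40 N, if the wrist force passes 120 N, or if a joint passes its speed limit or range.

## Working session

There is one attempt and no reset: what is moved stays moved. The work goes in short steps, Python scripts to look and compute and a tool call to move; the robot and the scene stay as the last step left them, time stands still between calls to the robot, and variables do not carry over. Pictures are saved under pics/ and viewed, about 8 in all and at most 12, crops included, and the job is handed in when it is done.

Besides the shell and the picture viewer there is one more tool, called after ">>>" as name(argument=value, ...) on one line, values as JSON. carry_out: Moves the arm, as the interface text tells. Its arguments: {"type":"object","properties":{"commands":{"type":"array"},"grip":{"type":"number"}},"required":["commands"]}

```bash
mkdir -p pics
cat > h.py <<'E'
import numpy as np, cv2
from scipy.spatial.transform import Rotation as R
from workcell import ctrl
def grab(n,f=None):
    d=ctrl.get_image(n); im=np.array(d["pixels"]); 
    if f: cv2.imwrite("pics/"+f,im)
    return d,im
def ray(d,u,v):
    K=np.array(d["intrinsics"]);M=cv2.Rodrigues(np.array(d["rvec"],float))[0];t=np.array(d["tvec"],float).ravel()
    return -M.T@t, M.T@np.linalg.inv(K)@[u,v,1]
def onz(d,u,v,z):
    c,r=ray(d,u,v); return c+r*(z-c[2])/r[2]
def proj(d,p):
    return cv2.projectPoints(np.array(p,float).reshape(-1,1,3),np.array(d["rvec"],float),np.array(d["tvec"],float),np.array(d["intrinsics"]),None)[0].reshape(-1,2)
def tri(d1,p1,d2,p2):
    c1,r1=ray(d1,*p1);c2,r2=ray(d2,*p2)
    s=np.linalg.lstsq(np.c_[r1,-r2],c2-c1,rcond=None)[0]
    a=c1+s[0]*r1;b=c2+s[1]*r2
    return (a+b)/2,np.linalg.norm(a-b)
E
python3 - <<'E'
from h import *
import pickle
o=ctrl.get_obs();print(o)
s={}
for n in("scene","top","wrist"):
    s[n]=grab(n,n+"0.png")
    print(n,ray(s[n][0],320,200))
pickle.dump({k:s[k][0] for k in s},open("v0.pkl","wb"))
E
```

```text
{'t': 0.0, 'qpos': array([ 1.09998270e+00,  4.23828644e-01,  1.63068804e+00, -1.08730481e-05,
        1.08859112e+00, -1.90447762e-02]), 'qvel': array([ 1.57738449e-04,  9.59221795e-04, -1.31030792e-03,  1.44198815e-03,
       -6.93647059e-05,  4.76072470e-04]), 'joint_torque': array([-1.81349558e-03, -5.44598687e+01, -2.73674262e+01,  6.42594974e-02,
        2.29084067e-02, -1.98706016e-04]), 'ee_pos': array([272.60159879, 561.80103157, 221.91008239]), 'orientation': array([ 0.35312042,  1.54196835, -0.35544934]), 'ft_force': array([ 0.20090926,  0.33750782, -0.24999218]), 'moment': array([-0.03474624,  0.00560911,  0.03772369]), 'width': 88.25376004465717}
scene (array([ 972.27440762, -333.0385629 ,  855.06640884]), array([-0.48645714,  0.27134656, -0.83062942]))
top (array([473.41220485, -70.85165754, 988.69892011]), array([ 0.07345579,  0.01143751, -0.99742126]))
wrist (array([202.47344481, 595.06210615, 384.58739653]), array([ 0.26283118, -0.11310107, -0.95831591]))
```

View pics/top0.png

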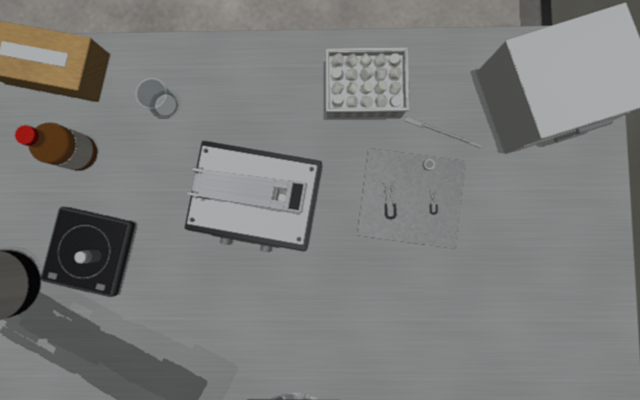

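View pics/scene0.png

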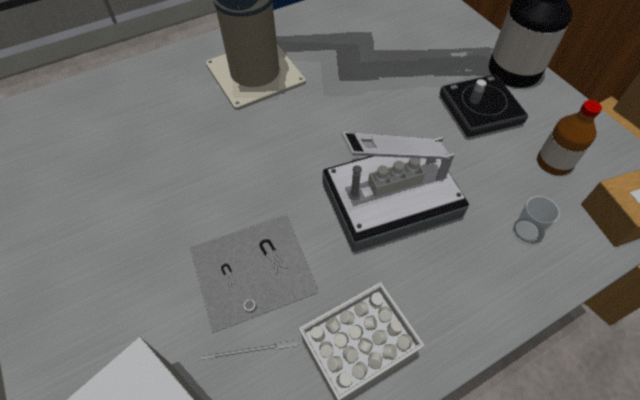

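Top view: shaker with its bar running right to the pad at (297,196), larger clip with its loop at (390,212) and mouth up, small clip (434,208), cap (429,164). Scene view: bar raised, pad (353,143), post top (356,170).

Run:
```python
from h import *
import pickle
v=pickle.load(open("v0.pkl","rb"));T,S=v["top"],v["scene"]
c=[onz(T,*p,58) for p in[(203,142),(322,160),(307,250),(187,230)]]
print(np.round(c)); m=np.mean(c,0);print("centre",m,[np.linalg.norm(c[i]-c[(i+1)%4]) for i in range(4)])
print("yaw",[np.degrees(np.arctan2(-(a[0]),a[1])) for a in (c[0]-c[1],c[3]-c[2])])
print("tab",tri(T,(297,196),S,(353,143)))
print("loop",onz(T,390,212,7),"mouth",onz(T,388,185,7))
im=cv2.imread("pics/top0.png");g=cv2.cvtColor(im,cv2.COLOR_BGR2GRAY)
m=np.zeros_like(g);m[155:245,362:460]=(g[155:245,362:460]<60)*255
n,l,st,ce=cv2.connectedComponentsWithStats(m)
for i in range(1,n):
  if st[i,4]>8: print(st[i],ce[i],onz(T,*ce[i],6.5))
cv2.imwrite("pics/c1.png",np.hstack([cv2.resize(im[135:255,180:330],None,fx=3,fy=3,interpolation=2),cv2.resize(im[175:225,370:450],None,fx=4,fy=7.2,interpolation=2)]))
```

```text
[[670. 194.  58.]
 [628. -65.  58.]
 [436. -32.  58.]
 [479. 225.  58.]]
centre [553.05189369  80.62843861  58.        ] [np.float64(262.2435808894578), np.float64(195.22063067524854), np.float64(261.15870235298513), np.float64(193.59854529064228)]
yaw [np.float64(-9.070887958321624), np.float64(-9.425321046214487)]
tab (array([535.97956521, -21.66727985, 244.2868446 ]), np.float64(2.8912852451002036))
loop [ 518.15464557 -216.20223112    7.        ] mouth [ 578.94622282 -212.68223539    7.        ]
[385 205  11  14  53] [390.03773585 212.26415094] [ 517.58525699 -216.35103606    6.5       ]
[430 211   7   3   9] [433.55555556 212.22222222] [ 517.37965266 -313.0508868     6.5       ]
```

View pics/c1.png

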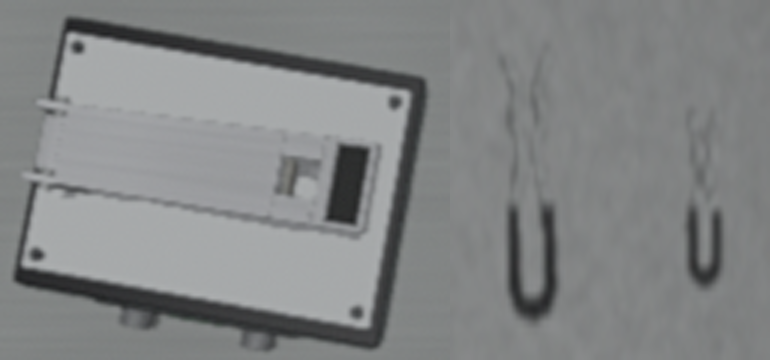

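Crop: bar pad, slot with post head showing, and both clips' loops are clear. The clip points roughly to world +x; the shaker yaw is about -9.3°.

```bash
cat >> h.py <<'E'
def want(yaw,flip=1):  # tool x down, tool y along +-(yaw+90deg)
    y=flip*np.array([-np.sin(yaw),np.cos(yaw),0]);x=np.array([0,0,-1.]);return np.c_[x,y,np.cross(x,y)]
def delta(p,Rw=None):
    o=ctrl.get_obs();Rt=R.from_rotvec(o["orientation"]).as_matrix()
    print("t",round(o["t"],2),"pos",np.round(o["ee_pos"],1),"F",np.round(o["ft_force"],1),"w",round(o["width"],1))
    print("shift mm",np.round(Rt.T@(np.array(p)-o["ee_pos"]),1))
    if Rw is not None: print("turn deg",np.round(np.degrees(R.from_matrix(Rt.T@Rw).as_rotvec()),2))
    print("Rt",np.round(Rt,3).tolist())
E
python3 - <<'E'
from h import *
a=np.radians(-9.25)
for f in(1,-1): delta([536,-25,300],want(a,f))
print(R.from_matrix(want(a)).as_rotvec(), ctrl.get_obs()["qpos"])
E
```

```text
t 0.15 pos [272.6 561.9 222.1] F [-0.9 -0.3  0.9] w 87.5
shift mm [ -77.4 -413.2  493.2]
turn deg [-1.663e+01 -1.000e-02  7.000e-02]
Rt [[-0.001, 0.437, 0.9], [-0.001, 0.9, -0.437], [-1.0, -0.001, 0.0]]
t 0.15 pos [272.6 561.9 222.1] F [-0.9 -0.3  0.9] w 87.5
shift mm [ -77.4 -413.2  493.2]
turn deg [1.6337e+02 1.0000e-01 1.0000e-02]
Rt [[-0.001, 0.437, 0.9], [-0.001, 0.9, -0.437], [-1.0, -0.001, 0.0]]
[ 0.12677216  1.56707601 -0.12677216] [ 1.10003005e+00  4.23683307e-01  1.63047438e+00 -3.48560259e-05
  1.08862449e+00 -1.89933185e-02]
```

>>> carry_out(commands=[[-0.04,0,0,-8.3,0,0],[-0.04,0,0,-8.3,0,0],[0,-0.05,0.033,0,0,0],[0,-0.05,0.033,0,0,0],[0,-0.05,0.033,0,0,0],[0,-0.05,0.033,0,0,0],[0,-0.05,0.033,0,0,0],[0,-0.05,0.033,0,0,0]], grip=1)

```text
t: 1.15
ee_pos: [425.4, 229.0, 303.5]
orientation: [0.111, 1.568, -0.116]
ft_force: [0.5, 1.1, 0.1]
width: 11.4
```

Run:
```python
from h import *
a=np.radians(-9.25)
delta([536,-25,300],want(a))
```

```text
t 1.15 pos [425.4 229.  303.5] F [0.5 1.1 0.1] w 11.4
shift mm [   4.3 -235.5  146. ]
turn deg [0.98 0.01 0.18]
Rt [[-0.0, 0.144, 0.99], [-0.003, 0.99, -0.144], [-1.0, -0.003, 0.0]]
```

>>> carry_out(commands=[[0,-0.05,0.03,0,0,0],[0,-0.05,0.03,0,0,0],[0,-0.05,0.03,0,0,0],[0,-0.05,0.03,0,0,0],[0,-0.02,0.02,0,0,0],[0,0,0,0,0,0]])

```text
t: 1.9
ee_pos: [534.8, -20.9, 303.9]
orientation: [0.116, 1.567, -0.12]
ft_force: [-0.6, 0.3, 0.4]
width: 0.2
```

Run:
```python
from h import *
a=np.radians(-9.25)
delta([532.5,-45,270],want(a))
d,im=grab("wrist","w1.png");print(ray(d,320,200))
print("tab,post pred",proj(d,[[536,-22,244],[537.8,-13.1,168]]))
```

```text
t 1.9 pos [534.8 -20.9 303.9] F [-0.6  0.3  0.4] w 0.2
shift mm [ 33.9 -24.    1.3]
turn deg [0.64 0.03 0.17]
Rt [[0.0, 0.15, 0.989], [-0.003, 0.989, -0.15], [-1.0, -0.003, 0.0]]
(array([457.62469241,  -9.61090897, 466.40983362]), array([ 0.28472083, -0.03149864, -0.95821884]))
tab,post pred [[316.19048215 214.60502248]
 [324.51710508 191.93079384]]
```

View pics/w1.png

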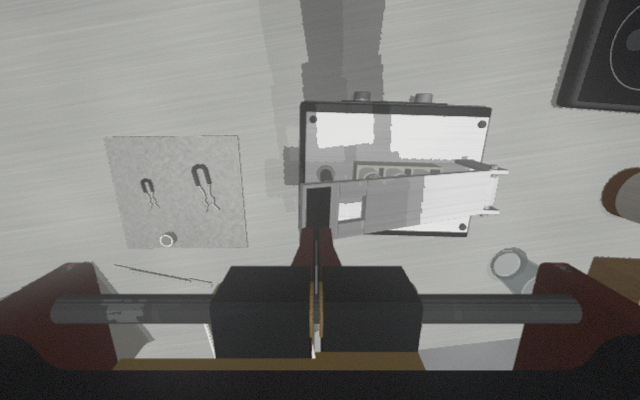

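Run:
```python
from h import *
d,im=grab("wrist")
print("post",onz(d,326,175,168),"tab",onz(d,318,207,244),"loop",onz(d,202,175,6.5))
print("corners",[np.round(onz(d,*p,58)) for p in[(302,103),(491,108),(467,236)]])
cv2.imwrite("pics/c2.png",cv2.resize(im[95:245,290:510],None,fx=3.6,fy=3.6,interpolation=2))
```

```text
post [518.33555533  -7.94233223 168.        ] tab [528.77403811 -18.62483721 244.        ] loop [ 520.49318012 -213.65396044    6.5       ]
corners [array([435., -26.,  58.]), array([481., 233.,  58.]), array([672., 200.,  58.])]
```

View pics/c2.png

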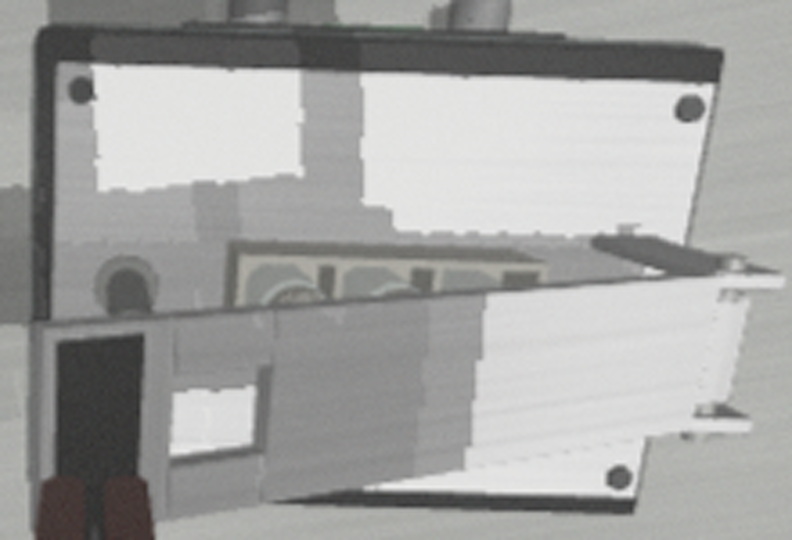

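>>> carry_out(commands=[[0.015,-0.012,0,0.6,0,0],[0.015,-0.012,0,0,0,0],[0.025,0,0,0,0,0],[0.025,0,0,0,0,0],[0.02,0,0,0,0,0],[0.02,0,0,0,0,0],[0.015,0,0,0,0,0]])

```text
t: 2.88
ee_pos: [526.2, -51.0, 162.1]
orientation: [0.104, 1.567, -0.131]
ft_force: [-0.5, -10.9, 1.8]
width: 0.4
```

Run:
```python
from h import *
delta([532.4,-44.5,155],want(np.radians(-9.25)))
```

```text
t 2.88 pos [526.2 -51.  162.1] F [ -0.5 -10.9   1.8] w 0.4
shift mm [6.9 7.4 5.2]
turn deg [0.68 0.13 0.96]
Rt [[-0.0, 0.149, 0.989], [-0.017, 0.989, -0.149], [-1.0, -0.017, 0.002]]
```

Run:
```python
from h import *
d,im=grab("scene");cv2.imwrite("pics/c3.png",cv2.resize(im[80:250,290:490],None,fx=3.5,fy=3.5,interpolation=2))
```

```text
(no output)
```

View pics/c3.png

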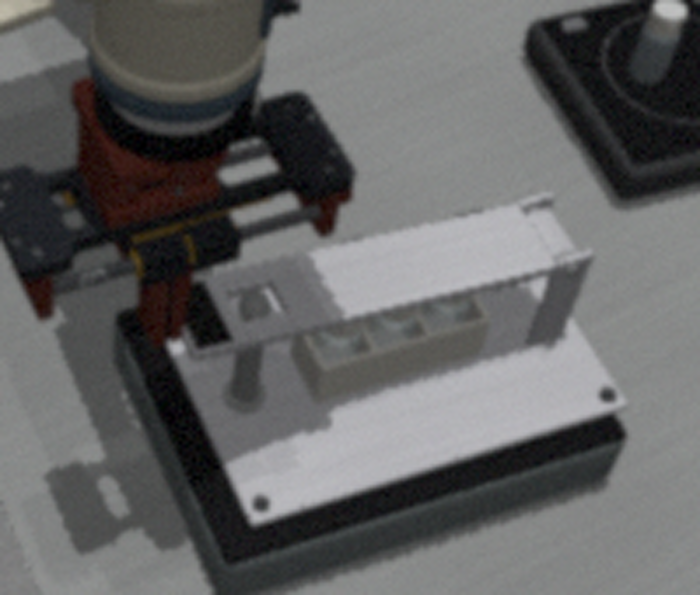

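Scene crop: the fingers slipped off the bar's end and stand beside it; the bar is left about 0.1–0.2 rad up. I'll back off, rise and come down further in.

>>> carry_out(commands=[[-0.02,-0.01,0,0,0,0],[-0.03,-0.005,0,0,0,0],[-0.03,0,0.002,0,0,0],[0,0.015,0.003,0.6,0,0.5],[0,0.01,0,0,0,0],[0,0,0,0,0,0]])

```text
t: 3.68
ee_pos: [526.3, -39.7, 233.8]
orientation: [0.119, 1.58, -0.131]
ft_force: [-0.1, -0.5, -0.2]
width: 0.6
```

Run:
```python
from h import *
delta([533,-40,200],want(np.radians(-9.25)))
d,im=grab("top");print("pred",proj(d,[[538,-10,168]]))
cv2.imwrite("pics/c4.png",cv2.resize(im[135:255,180:330],None,fx=4,fy=4,interpolation=2))
```

```text
t 3.67 pos [526.3 -39.7 233.8] F [-0.1 -0.5 -0.2] w 0.6
shift mm [33.7  1.1  7. ]
turn deg [ 0.17 -0.69  0.5 ]
Rt [[-0.013, 0.158, 0.987], [-0.007, 0.987, -0.158], [-1.0, -0.009, -0.012]]
pred [[292.75902371 197.91788254]]
```

View pics/c4.png

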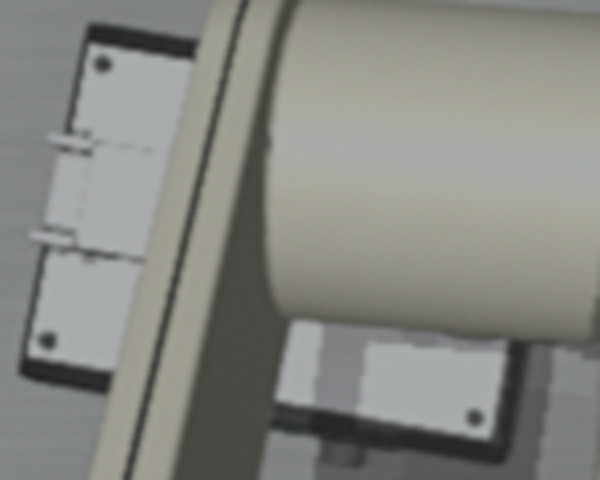

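Top view is hidden by the arm; I press by feel.

>>> carry_out(commands=[[0.02,0.001,0.007,0,-0.5,0.4],[0.02,0,0,0,0,0],[0.02,0,0,0,0,0],[0.015,0,0,0,0,0]])

```text
t: 4.22
ee_pos: [532.0, -40.2, 154.7]
orientation: [0.122, 1.573, -0.125]
ft_force: [-0.5, -0.3, 0.3]
width: 0.1
```

>>> carry_out(commands=[[0.004,0,0,0,0,0],[0.003,0,0,0,0,0]])

```text
t: 4.47
ee_pos: [535.5, -41.0, 151.2]
orientation: [0.121, 1.566, -0.125]
ft_force: [-6.0, -1.5, 35.6]
width: 0.1
```

>>> carry_out(commands=[[0,0,0,0,0,0],[-0.02,0,0,0,0,0],[-0.04,0,0,0,0,0],[-0.05,0,0,0,0,0],[0,-0.045,0.02,0,0,0],[0,-0.045,0.02,0,0,0],[0,0,0,0,0,0]], grip=0)

```text
t: 5.35
ee_pos: [562.6, -138.0, 266.8]
orientation: [0.118, 1.563, -0.124]
ft_force: [0.3, 0.7, 0.0]
width: 67.0
```

Run:
```python
from h import *
import pickle
delta([470,-215,100],want(np.radians(3)))
d,im=grab("wrist","w2.png");pickle.dump(d,open("w2.pkl","wb"))
p=proj(d,[[538,-10,168],[520,-215,6.5]]);print(p)
cv2.imwrite("pics/c5.png",cv2.resize(im[80:280,130:430],None,fx=2.6,fy=2.6,interpolation=2))
```

```text
t 5.35 pos [ 562.6 -138.   266.8] F [0.3 0.7 0. ] w 67.0
shift mm [166.7 -89.7 -80.6]
turn deg [-11.8    0.26   0.22]
Rt [[0.004, 0.153, 0.988], [-0.004, 0.988, -0.153], [-1.0, -0.003, 0.005]]
[[448.82697396 154.36462198]
 [262.23088354 149.1524172 ]]
```

View pics/c5.png

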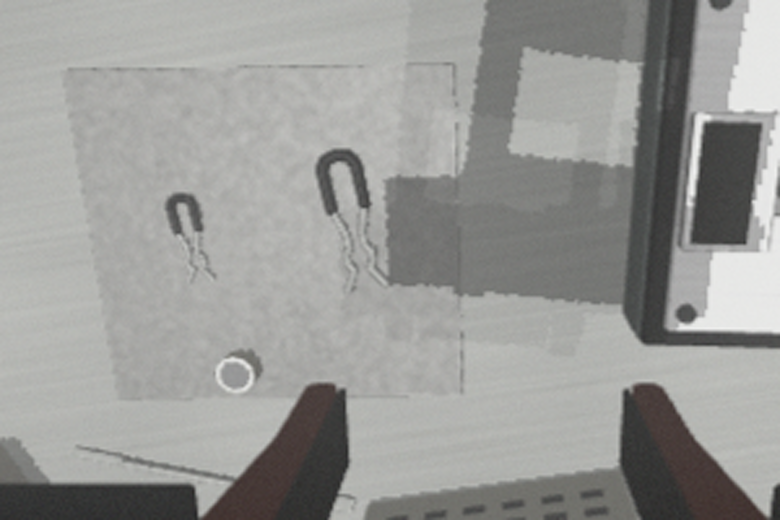

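Wrist crop: bar lies level (pad at full-image (410,150)); big clip loop at full-image (262,152), legs down-right to about (275,190). Now the numbers, with a close crop of the post.

Run:
```python
from h import *
import pickle
d=pickle.load(open("w2.pkl","rb"));im=cv2.imread("pics/w2.png");g=cv2.cvtColor(im,cv2.COLOR_BGR2GRAY)
m=np.zeros_like(g);m[120:180,230:290]=(g[120:180,230:290]<75)*255
n,l,st,ce=cv2.connectedComponentsWithStats(m);i=1+np.argmax(st[1:,4]);print(st[i],ce[i])
pts=np.argwhere(l==i)[:,::-1]
W=np.array([onz(d,*p,6.5)[:2] for p in pts]);print("loop rect",cv2.minAreaRect(W.astype(np.float32)),"mean",W.mean(0))
print("leg ends",[onz(d,130+u/2.6,80+v/2.6,6.5)[:2] for u,v in((350,290),(385,285))])
print("tab",onz(d,409.6,150.4,152.5))
cv2.imwrite("pics/c6.png",cv2.resize(im[100:210,390:500],None,fx=5,fy=5,interpolation=2))
```

```text
[270 152   1   3   3] [270. 153.]
loop rect ((527.4473266601562, -204.5918426513672), (5.66244170840946e-06, 3.0098061561584473), 78.4494400024414) mean [ 527.44683867 -204.59175986]
leg ends [array([ 585.30571871, -225.05835884]), array([ 585.47357417, -203.51707768])]
tab [531.32142052 -41.11676122 152.5       ]
```

View pics/c6.png

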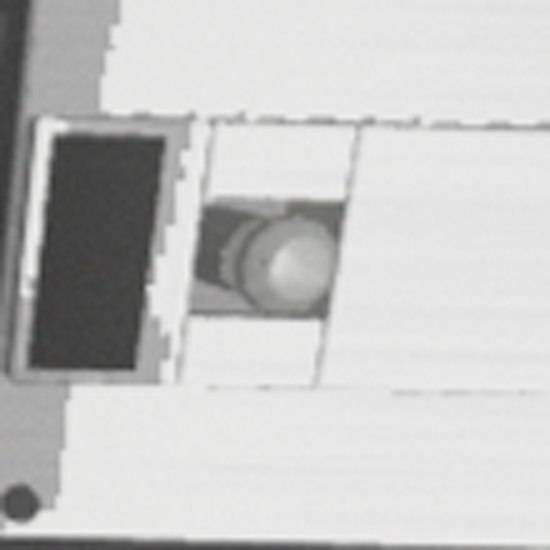

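Post head top at (448.6,152.4), standing up through the slot, within 2 px of the prediction for (538,-10).

Run:
```python
from h import *
import pickle
d=pickle.load(open("w2.pkl","rb"));im=cv2.imread("pics/w2.png");g=cv2.cvtColor(im,cv2.COLOR_BGR2GRAY)
print("post",onz(d,448.6,152.4,168))
for th in(90,105,118):
    m=np.zeros_like(g);m[120:175,245:277]=(g[120:175,245:277]<th)*255
    n,l,st,ce=cv2.connectedComponentsWithStats(m);i=1+np.argmax(st[1:,4])
    pts=np.argwhere(l==i)[:,::-1]
    W=np.array([onz(d,*p,6.5)[:2] for p in pts]);print(th,st[i],cv2.minAreaRect(W.astype(np.float32)))
u=np.array([585.4,-214.3])
```

```text
post [536.12974841 -10.17386193 168.        ]
90 [252 138  20  24 176] ((519.7681884765625, -216.306396484375), (33.707584381103516, 25.748350143432617), 0.21099615097045898)
105 [252 138  21  24 215] ((519.6942749023438, -216.50543212890625), (34.076873779296875, 26.388498306274414), 0.7610453963279724)
118 [252 138  21  25 236] ((520.343017578125, -216.50750732421875), (35.93220138549805, 26.504484176635742), 1.2092413902282715)
```

>>> carry_out(commands=[[0.03,-0.025,-0.01,-5.2,0,0],[0.04,-0.025,-0.01,-5.2,0,0],[0.04,-0.02,-0.01,0,0,0],[0.04,-0.012,-0.005,0,0,0],[0.03,0,0,0,0,0],[0,0,0,0,0,0]])

```text
t: 6.15
ee_pos: [521.1, -212.2, 81.4]
orientation: [-0.031, 1.569, 0.031]
ft_force: [0.2, -0.5, 1.1]
width: 87.8
```

Run:
```python
from h import *
delta([521.3,-216.4,4.5],want(np.radians(1.5)))
d,im=grab("wrist","w3.png");print(proj(d,[[521.3,-216.4,6.5],[585,-214.3,6.5]]))
```

```text
t 6.15 pos [ 521.1 -212.2   81.4] F [ 0.2 -0.5  1.1] w 87.8
shift mm [76.9 -4.2 -0.1]
turn deg [0.77 0.09 0.01]
Rt [[0.002, -0.04, 0.999], [-0.0, 0.999, 0.04], [-1.0, -0.0, 0.002]]
[[312.11622478 207.66731429]
 [311.97781832 270.59688055]]
```

Run:
```python
from h import *
d,im=grab("wrist");g=cv2.cvtColor(im,cv2.COLOR_BGR2GRAY)
m=np.zeros_like(g);m[170:240,270:355]=(g[170:240,270:355]<95)*255
n,l,st,ce=cv2.connectedComponentsWithStats(m);i=1+np.argmax(st[1:,4]);print(st[i])
W=np.array([onz(d,*p,6.5)[:2] for p in np.argwhere(l==i)[:,::-1]]);print(cv2.minAreaRect(W.astype(np.float32)))
```

```text
[298 185  30  40 664]
((520.1394653320312, -216.37612915039062), (36.65331268310547, 26.547443389892578), 1.1902453899383545)
```

Confirms loop centre (520.1,-216.4) at 1.2°. Descend and grip.

>>> carry_out(commands=[[0.03,-0.004,0,0.8,0,0],[0.03,0,0,0,0,0],[0.013,0,0,0,0,0],[0.003,0,0,0,0,0],[0,0,0,0,0,0]])

```text
t: 6.88
ee_pos: [530.7, -217.8, 14.5]
orientation: [-0.028, 1.552, 0.016]
ft_force: [-0.3, -0.2, 0.9]
width: 88.1
```

Run:
```python
from h import *
delta([521,-216.4,4.3],want(np.radians(1.5)))
```

```text
t 6.88 pos [ 530.7 -217.8   14.5] F [-0.3 -0.2  0.9] w 88.1
shift mm [10.   1.8 -9.9]
turn deg [0.13 1.07 0.46]
Rt [[0.019, -0.028, 0.999], [-0.008, 1.0, 0.029], [-1.0, -0.008, 0.019]]
```

>>> carry_out(commands=[[0.003,0.002,-0.01,0,1.1,0.5],[0.004,0,0,0,0,0],[0,0,0,0,0,0]])

```text
t: 7.25
ee_pos: [521.0, -216.5, 8.8]
orientation: [-0.022, 1.57, 0.022]
ft_force: [-0.8, 0.9, -0.6]
width: 88.0
```

Run:
```python
from h import *
delta([521,-216.4,4.3],want(np.radians(1.5)))
```

```text
t 7.25 pos [ 521.  -216.5    8.8] F [-0.8  0.9 -0.6] w 88.0
shift mm [4.5 0.1 0. ]
turn deg [0.13 0.04 0.  ]
Rt [[0.001, -0.028, 1.0], [0.0, 1.0, 0.028], [-1.0, -0.0, 0.001]]
```

>>> carry_out(commands=[[0.003,0,0,0,0,0],[0.003,0,0,0,0,0],[0,0,0,0,0,0]])

```text
t: 7.62
ee_pos: [521.2, -216.6, 3.4]
orientation: [-0.022, 1.57, 0.022]
ft_force: [-2.1, 1.2, 3.1]
width: 87.9
```

>>> carry_out(commands=[[-0.001,0,0,0,0,0],[0,0,0,0,0,0],[0,0,0,0,0,0],[0,0,0,0,0,0],[0,0,0,0,0,0],[0,0,0,0,0,0]], grip=1)

```text
t: 8.38
ee_pos: [521.1, -216.6, 3.8]
orientation: [-0.022, 1.57, 0.022]
ft_force: [-0.9, -0.2, -0.0]
width: 31.8
```

>>> carry_out(commands=[[0,0,0,0,0,0],[0,0,0,0,0,0]])

```text
t: 8.62
ee_pos: [521.2, -216.5, 3.8]
orientation: [-0.022, 1.57, 0.022]
ft_force: [0.6, 0.2, -0.2]
width: 26.3
```

>>> carry_out(commands=[[-0.03,0,0,0,0,0],[-0.05,0,0,0,0,0],[-0.05,0,-0.02,0,0,0],[-0.05,0.02,-0.03,0,0,0],[-0.02,0.04,-0.03,0,0,0],[0,0.05,0,0,0,0],[0,0,0,0,0,0]])

```text
t: 9.5
ee_pos: [435.8, -106.9, 210.4]
orientation: [-0.021, 1.568, 0.021]
ft_force: [-0.5, -0.4, 0.4]
width: 25.8
```

Run:
```python
from h import *
delta([452,3.6,185],want(np.radians(-9.25)))
```

```text
t 9.5 pos [ 435.8 -106.9  210.4] F [-0.5 -0.4  0.4] w 25.8
shift mm [ 25.5 110.   19. ]
turn deg [10.79  0.15 -0.02]
Rt [[0.003, -0.027, 1.0], [0.0, 1.0, 0.027], [-1.0, 0.0, 0.003]]
```

>>> carry_out(commands=[[0.01,0.04,0.005,5.4,0,0],[0.01,0.04,0.006,5.4,0,0],[0.005,0.02,-0.002,0,0,0],[0,0,0,0,0,0],[0,0,0,0,0,0]])

```text
t: 10.12
ee_pos: [452.2, -7.9, 185.0]
orientation: [0.131, 1.562, -0.133]
ft_force: [0.4, 0.1, -0.3]
width: 26.1
```

Run:
```python
from h import *
delta([452,3.6,170],want(np.radians(-9.25)))
d,im=grab("wrist","w4.png")
p=proj(d,[[536.5,-10,168]])[0];print(p)
x0,y0=int(p[0])-75,int(p[1])-85
cv2.imwrite("pics/c7.png",cv2.resize(im[y0:y0+130,x0:x0+150],None,fx=4.5,fy=4.5,interpolation=2));print(x0,y0)
```

```text
t 10.12 pos [452.2  -7.9 185. ] F [ 0.4  0.1 -0.3] w 26.1
shift mm [15.  11.3 -2.2]
turn deg [-0.39  0.29  0.07]
Rt [[0.005, 0.168, 0.986], [-0.002, 0.986, -0.168], [-1.0, -0.001, 0.005]]
[332.55085127 331.41523002]
257 246
```

View pics/c7.png

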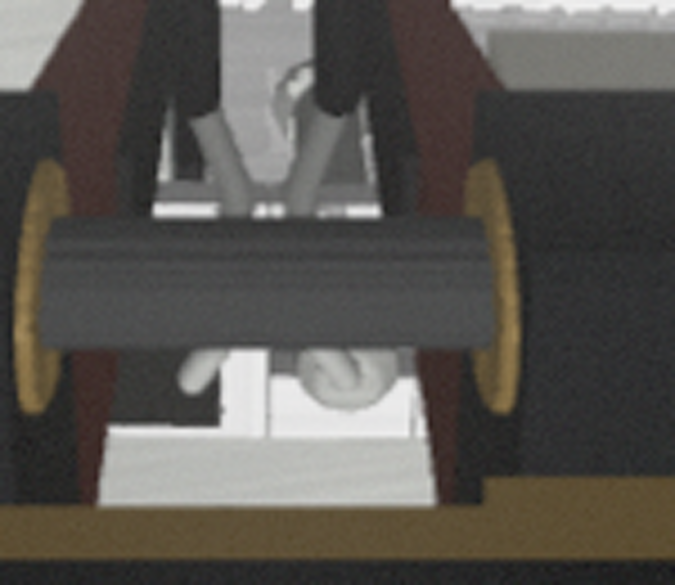

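Crop shows the clip held straight, seen from above, with the post head at crop (346,378) = image (334,330), near the right leg tip; a sideways shift is still needed.

Run:
```python
from h import *
import pickle
d,im=grab("wrist")
f=lambda u,v,z:onz(d,257+u/4.5,246+v/4.5,z)
o=ctrl.get_obs();Rt=R.from_rotvec(o["orientation"]).as_matrix()
for n,p in dict(head=f(346,364,168),ltip=f(192,380,187.7),rtip=f(345,372,187.7),lbase=f(205,122,187.7),rbase=f(337,122,187.7),lb=f(236,205,187.7),rb=f(297,205,187.7)).items(): print(n,np.round(p,1),np.round(Rt.T@(p-o["ee_pos"]),1))
```

```text
head [532.4  -8.5 168. ] [17.6 13.1 79.1]
ltip [514.1 -31.  187.7] [ -2.2 -12.2  64.8]
rtip [516.5  -7.4 187.7] [-2.2 11.5 63.3]
lbase [469.8 -20.8 187.7] [-2.4 -9.6 19.5]
rbase [473.   -1.9 187.7] [-2.4  9.5 19.5]
lb [484.3 -18.8 187.7] [-2.3 -5.2 33.4]
rb [485.8  -9.9 187.7] [-2.4  3.8 33.4]
```

>>> carry_out(commands=[[0,0.008,-0.002,0,0.3,0],[0.005,0.005,0,0,0,0],[0.01,0,0,0,0,0],[0.01,0,0,0,0,0],[0,0,0,0,0,0]])

```text
t: 10.85
ee_pos: [452.2, 4.7, 158.4]
orientation: [0.134, 1.567, -0.135]
ft_force: [0.3, 0.8, -1.0]
width: 25.8
```

Run:
```python
from h import *
delta([452.3,4.7,155],want(np.radians(-9.3)))
```

```text
t 10.85 pos [452.2   4.7 158.4] F [ 0.3  0.8 -1. ] w 25.8
shift mm [3.4 0.  0.1]
turn deg [-0.51 -0.02  0.07]
Rt [[-0.001, 0.17, 0.985], [-0.001, 0.985, -0.17], [-1.0, -0.001, -0.0]]
```

>>> carry_out(commands=[[0.003,0,0,-0.4,0,0],[0.002,0,0,0,0,0],[0.001,0,0,0,0,0],[0,0,0,0,0,0]])

```text
t: 11.35
ee_pos: [452.6, 4.6, 152.2]
orientation: [0.128, 1.567, -0.129]
ft_force: [0.2, 0.8, 0.9]
width: 26.1
```

>>> carry_out(commands=[[0.0005,0,0,0,0,0],[0,0,0,0,0,0]])

```text
t: 11.6
ee_pos: [452.9, 4.6, 152.0]
orientation: [0.128, 1.566, -0.129]
ft_force: [-0.3, -0.1, 0.5]
width: 25.8
```

>>> carry_out(commands=[[0.001,0,0,0,0,0],[0,0,0,0,0,0]])

```text
t: 11.85
ee_pos: [453.0, 4.6, 151.1]
orientation: [0.128, 1.566, -0.129]
ft_force: [-0.6, -0.2, 1.7]
width: 26.3
```

>>> carry_out(commands=[[0,0,0,0,0,0]])

```text
t: 11.98
ee_pos: [453.1, 4.6, 151.2]
orientation: [0.128, 1.566, -0.129]
ft_force: [-0.8, 0.6, 1.4]
width: 26.0
```

>>> carry_out(commands=[[0,0,0.003,0,0,0],[0,0,0.003,0,0,0],[0,0,0.003,0,0,0],[0,0,0.003,0,0,0]])

```text
t: 12.48
ee_pos: [465.7, 2.5, 151.2]
orientation: [0.128, 1.565, -0.129]
ft_force: [-0.6, 0.4, 1.2]
width: 26.1
```

Run:
```python
from h import *
delta([491.3,-2.0,151.8],want(np.radians(-9.3)))
```

```text
t 12.47 pos [465.7   2.5 151.2] F [-0.6  0.4  1.2] w 26.1
shift mm [-0.5 -0.2 26. ]
turn deg [-0.08  0.09  0.05]
Rt [[0.001, 0.163, 0.987], [-0.001, 0.987, -0.163], [-1.0, -0.001, 0.002]]
```

Good tracking. Continue in small calls.

>>> carry_out(commands=[[0,0,0.002,0,0,0],[0,0,0.002,0,0,0],[0,0,0.002,0,0,0]])

```text
t: 12.85
ee_pos: [472.2, 1.4, 151.2]
orientation: [0.128, 1.565, -0.129]
ft_force: [-0.8, 0.4, 1.7]
width: 25.6
```

>>> carry_out(commands=[[0,0,0.002,0,0,0],[0,0,0.002,0,0,0]])

```text
t: 13.1
ee_pos: [476.4, 0.7, 151.3]
orientation: [0.128, 1.565, -0.129]
ft_force: [-0.7, 0.3, 2.6]
width: 26.2
```

>>> carry_out(commands=[[0,0,0.002,0,0,0],[0,0,0.002,0,0,0]])

```text
t: 13.35
ee_pos: [480.2, 0.2, 151.2]
orientation: [0.128, 1.566, -0.129]
ft_force: [-2.0, 1.1, 3.8]
width: 25.9
```

>>> carry_out(commands=[[-0.0003,0,0.002,0,0,0],[0,0,0.002,0,0,0]])

```text
t: 13.6
ee_pos: [483.0, -0.3, 151.2]
orientation: [0.128, 1.569, -0.129]
ft_force: [-4.2, 1.7, 3.2]
width: 25.7
```

>>> carry_out(commands=[[0,0,0.002,0,0,0],[0,0,0.002,0,0,0]])

```text
t: 13.85
ee_pos: [485.5, -0.8, 150.7]
orientation: [0.128, 1.573, -0.129]
ft_force: [-5.7, 1.6, 4.2]
width: 25.8
```

>>> carry_out(commands=[[-0.0005,0,0.002,0,-0.3,0],[-0.0003,0,0.002,0,0,0]])

```text
t: 14.1
ee_pos: [487.1, -1.2, 150.6]
orientation: [0.128, 1.573, -0.13]
ft_force: [-6.8, 2.3, 3.9]
width: 26.0
```

>>> carry_out(commands=[[-0.0003,0,0.002,0,-0.2,0],[0,0,0.002,0,0,0]])

```text
t: 14.35
ee_pos: [488.2, -1.5, 150.0]
orientation: [0.128, 1.576, -0.13]
ft_force: [-7.0, 3.0, 4.1]
width: 25.9
```

>>> carry_out(commands=[[-0.0012,0,0.003,0,-0.6,0],[-0.0008,0,0.003,0,-0.4,0]])

```text
t: 14.6
ee_pos: [489.7, -2.1, 150.2]
orientation: [0.127, 1.569, -0.131]
ft_force: [-8.4, 2.9, 1.6]
width: 26.0
```

>>> carry_out(commands=[[-0.0008,0,0.003,0,-0.4,0],[-0.0008,0,0.003,0,-0.4,0]])

```text
t: 14.85
ee_pos: [490.6, -2.5, 149.9]
orientation: [0.126, 1.566, -0.132]
ft_force: [-7.8, 3.5, 2.6]
width: 26.3
```

>>> carry_out(commands=[[-0.0012,0.0006,0.004,0,0,0],[-0.0012,0.0003,0.004,0,0,0]])

```text
t: 15.1
ee_pos: [492.5, -2.4, 150.2]
orientation: [0.126, 1.579, -0.132]
ft_force: [-10.0, 2.9, 3.6]
width: 25.9
```

>>> carry_out(commands=[[-0.0012,0.0004,0.004,0,0,0]])

```text
t: 15.22
ee_pos: [493.3, -2.5, 150.3]
orientation: [0.126, 1.586, -0.133]
ft_force: [-11.9, 1.8, 4.0]
width: 26.2
```

Run:
```python
from h import *
delta([491.3,-2.0,151.8],want(np.radians(-9.3)))
```

```text
t 15.22 pos [493.3  -2.5 150.3] F [-11.9   1.8   4. ] w 26.2
shift mm [-1.4  0.1 -2. ]
turn deg [-0.11 -1.09  0.34]
Rt [[-0.02, 0.163, 0.986], [-0.003, 0.987, -0.163], [-1.0, -0.006, -0.019]]
```

>>> carry_out(commands=[[-0.0012,0,0.004,0,-0.8,0]])

```text
t: 15.35
ee_pos: [494.4, -2.9, 150.3]
orientation: [0.125, 1.579, -0.134]
ft_force: [-9.0, 3.8, 1.8]
width: 26.2
```

>>> carry_out(commands=[[-0.001,0,0.003,0,-0.6,0]])

```text
t: 15.48
ee_pos: [494.5, -3.0, 150.2]
orientation: [0.124, 1.575, -0.134]
ft_force: [-9.4, 2.5, 2.6]
width: 26.0
```

Run:
```python
from h import *
delta([491.3,-2.0,151.8],want(np.radians(-9.3)))
```

```text
t 15.47 pos [494.5  -3.  150.2] F [-9.4  2.5  2.6] w 26.0
shift mm [-1.6  0.5 -3.3]
turn deg [-0.11 -0.41  0.4 ]
Rt [[-0.008, 0.164, 0.987], [-0.006, 0.987, -0.164], [-1.0, -0.007, -0.007]]
```

```bash
cat > deck.py <<'E'
from h import *
import pickle
S=pickle.load(open("v0.pkl","rb"))["scene"]
a=cv2.imread("pics/scene0.png",0).astype(np.float32)
d,im=grab("scene");b=cv2.cvtColor(im,cv2.COLOR_BGR2GRAY).astype(np.float32)
for u,v in((364,224),(463,193)):
    t=a[v-6:v+7,u-6:u+7];s=b[v-22:v+23,u-22:u+23]
    k=5;r=cv2.matchTemplate(cv2.resize(s,None,fx=k,fy=k,interpolation=2),cv2.resize(t,None,fx=k,fy=k,interpolation=2),cv2.TM_CCOEFF_NORMED)
    _,mx,_,l=cv2.minMaxLoc(r);du,dv=l[0]/k-16,l[1]/k-16
    print("deck shift mm",np.round(onz(S,u+du,v+dv,72)-onz(S,u,v,72),1),"score",round(mx,2))
o=ctrl.get_obs();print(o["t"],o["ft_force"],o["ee_pos"])
E
python3 deck.py
```

```text
deck shift mm [11.4 -3.   0. ] score 1.0
deck shift mm [11.5 -3.  -0. ] score 0.96
15.525 [-8.90084679  3.34574557  2.38049259] [494.39782009  -3.04738783 150.17864398]
```

>>> carry_out(commands=[[-0.001,0.0003,0.004,0,-0.3,0]])

```text
t: 15.65
ee_pos: [495.5, -3.1, 150.1]
orientation: [0.124, 1.576, -0.135]
ft_force: [-8.2, 2.1, 2.7]
width: 26.1
```

>>> carry_out(commands=[[-0.001,0.0003,0.004,0,-0.3,0]])

```text
t: 15.78
ee_pos: [498.8, -3.4, 150.6]
orientation: [0.123, 1.572, -0.135]
ft_force: [1.0, 0.6, -0.5]
width: 26.3
```

```bash
python3 deck.py
```

```text
deck shift mm [ 7.  -2.1  0. ] score 1.0
deck shift mm [ 7.2 -2.1 -0. ] score 0.96
15.825 [-3.50066071  0.9515309  -0.61183205] [499.65255538  -3.45557837 150.83786973]
```

Snapped. Deck still held 7.3 mm over, so back off at once.

>>> carry_out(commands=[[0,0,-0.003,0,0,0],[0,0,0,0,0,0]])

```text
t: 16.08
ee_pos: [496.9, -3.0, 150.7]
orientation: [0.123, 1.57, -0.135]
ft_force: [-2.7, 1.2, 1.3]
width: 26.0
```

```bash
python3 deck.py
```

```text
deck shift mm [ 2.4 -1.5  0. ] score 1.0
deck shift mm [ 2.2 -1.3 -0. ] score 0.96
16.125 [-2.66453993  0.6024029   0.92015101] [496.8979701   -3.00368774 150.64844953]
```

>>> carry_out(commands=[[0,0,0.0025,0,0,0],[0,0,0,0,0,0]])

```text
t: 16.38
ee_pos: [498.8, -3.3, 150.5]
orientation: [0.123, 1.572, -0.135]
ft_force: [-2.6, 1.1, 0.9]
width: 26.1
```

```bash
python3 deck.py
```

```text
deck shift mm [ 4.2 -2.2  0. ] score 1.0
deck shift mm [ 4.5 -1.6 -0. ] score 0.96
16.425 [-3.76239909  0.76777041  1.19482489] [498.68788277  -3.30692444 150.54522233]
```

>>> carry_out(commands=[[0,0,-0.003,0,0,0],[0,0,-0.002,0,0,0],[0,0,0,0,0,0]])

```text
t: 16.8
ee_pos: [495.2, -2.7, 151.0]
orientation: [0.123, 1.568, -0.135]
ft_force: [-1.5, 0.6, -0.9]
width: 25.7
```

```bash
python3 deck.py
python3 - <<'E'
from h import *
d,im=grab("wrist","w5.png")
p=proj(d,[[537,-10,168]])[0];x0,y0=int(p[0])-75,min(int(p[1])-85,270);print(p,x0,y0)
cv2.imwrite("pics/c8.png",cv2.resize(im[y0:y0+130,x0:x0+150],None,fx=4.5,fy=4.5,interpolation=2))
E
```

```text
deck shift mm [ 1.  -1.1  0. ] score 1.0
deck shift mm [ 1.  -1.4 -0. ] score 0.96
16.85 [-1.21683642  1.08493567 -0.18819406] [495.15135665  -2.69423723 151.00701726]
[316.64498775 318.21398927] 241 233
```

View pics/c8.png

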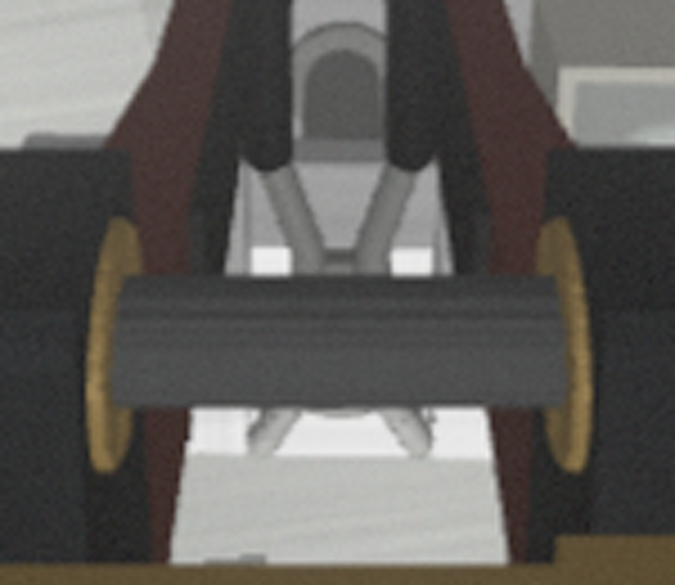

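Crop: post head under the gripper bar, its far edge at crop row ~416, both leg tips beyond it at row ~452, symmetric. Check the seat numerically.

Run:
```python
from h import *
d,im=grab("wrist")
f=lambda u,v,z:onz(d,241+u/4.5,233+v/4.5,z)
o=ctrl.get_obs();Rt=R.from_rotvec(o["orientation"]).as_matrix()
for n,p in dict(headedge=f(340,416,166.5),headedge_lo=f(340,416,159),ltip=f(262,452,154.5),rtip=f(420,452,154.5),lsleeve=f(268,168,154.5),rsleeve=f(408,168,154.5)).items(): print(n,np.round(Rt.T@(p-o["ee_pos"]),1))
```

```text
headedge [-15.5  -0.6  49.2]
headedge_lo [-8.  -0.6 55.6]
ltip [ -3.5 -12.6  66.3]
rtip [-3.6 11.8 66.1]
lsleeve [ -3.4 -10.9  16.9]
rsleeve [-3.6  9.2 16.8]
```

All readings put the seat at (not short of) the neck. Release and rise.

>>> carry_out(commands=[[0,0,0,0,0,0],[0,0,0,0,0,0],[0,0,0,0,0,0],[0,0,0,0,0,0],[0,0,0,0,0,0],[0,0,0,0,0,0]], grip=0)

```text
t: 17.7
ee_pos: [496.2, -3.0, 151.3]
orientation: [0.123, 1.566, -0.135]
ft_force: [0.6, 0.8, 1.3]
width: 82.5
```

>>> carry_out(commands=[[-0.02,0,0,0,0,0],[-0.05,0,0,0,0,0],[-0.05,0,0,0,0,0],[-0.03,-0.03,0,0,0,0],[0,-0.05,0,0,0,0],[0,-0.05,0,0,0,0],[0,0,0,0,0,0]])

```text
t: 18.58
ee_pos: [474.6, -133.3, 307.9]
orientation: [0.12, 1.565, -0.134]
ft_force: [0.8, 1.0, 0.5]
width: 88.0
```

```bash
python3 deck.py
python3 - <<'E'
from h import *
import pickle
d,im=grab("wrist","w6.png");pickle.dump(d,open("w6.pkl","wb"))
p=proj(d,[[525,-10,160]])[0];x0,y0=int(p[0])-65,int(p[1])-50;print(p,x0,y0,"post pred",proj(d,[[536.5,-10,168]]))
cv2.imwrite("pics/c9.png",cv2.resize(im[y0:y0+100,x0:x0+130],None,fx=6,fy=6,interpolation=2))
E
```

```text
deck shift mm [ 0.6 -0.9  0. ] score 1.0
deck shift mm [ 0.4 -0.3 -0. ] score 0.98
18.625 [-0.03802271 -1.06140369  0.18847577] [ 474.72688174 -131.9625179   307.72656349]
[427.12218488 212.4514968 ] 362 162 post pred [[430.20116756 223.99523406]]
```

View pics/c9.png

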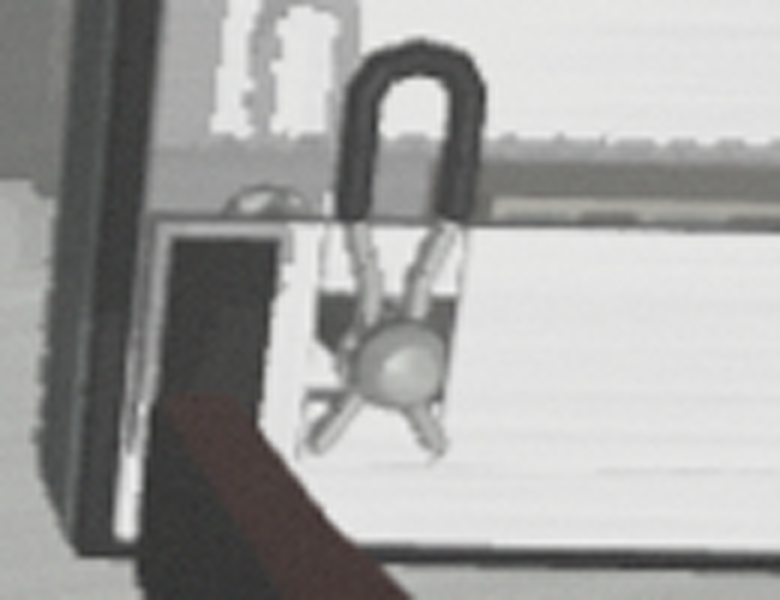

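Clip sits flat on the bar with the neck between its legs; head at crop (400,365), loop end (420,42), tips (310,452) and (437,458). A last numeric check.

Run:
```python
from h import *
import pickle
d=pickle.load(open("w6.pkl","rb"))
f=lambda u,v,z:onz(d,362+u/6,162+v/6,z)
h=f(400,362,168);e=f(420,42,156);t=(f(310,452,154.5)+f(437,458,154.5))/2
L=np.linalg.norm((t-e)[:2]);o=e+(t-e)*63/85
print("head",h,"end",e,"tips",t,"len",L,"origin",o,"diff",(o-h)[:2])
```

```text
head [534.15039754 -11.65056712 168.        ] end [474.99541113  -0.55177569 156.        ] tips [559.88142056 -13.17503861 154.5       ] len 85.81946960655927 origin [537.910924    -9.90784115 154.88823529] diff [3.76052646 1.74272597]
```

The head blob includes the side of the head, so its mean height is about 163 mm. Corrected for that, the offset is about 1.5 mm in x and 0 mm in y, which means it is home. Handing in.

```bash
python3 -c "
from workcell import ctrl
print(ctrl.close_job())"
```

```text
the job is handed in; nothing more can be done
None
```

The hold-down bar is down with the post through its slot, and the larger clip is snapped home on the post's neck under the head. I handed the job in about 19 s into the run; no verdict is reported.

- **Bar:** On the first press the fingers slipped off the end of the bar and pushed the platform sideways with about 11 N. I did not measure how far it moved. The second press, on the pad, brought the bar to its stop with 36 N at the wrist.
- **Clip:** I took it by its sleeved loop, laid it on the bar with about 1.5 N and pushed it along the bar. The push peaked at about 12 N, with at most about 4 N vertical force at the wrist. The largest platform shift I measured was 11.8 mm; it was not measured at the 12 N peak.
- **Snap:** The force fell suddenly. In the picture just after, the platform was still about 7.4 mm over (limit 8 mm once home), so I backed off at once. A light second push moved the clip and platform together.
- **Last checks:** After release the platform was within about 1 mm of rest, and the picture shows the clip flat on the bar with its legs on either side of the neck.
- **Disagreement:** The raw picture put the clip's seat 3.8 mm past the post's axis in x and 1.7 mm off in y. Allowing for the visible side of the post's head brings that to about 1.5 mm and 0 mm, near the 2 mm camera calibration error.
- **Not measured at the end:** I did not check the vials, the smaller clip or the cap again; nothing I did was near the smaller clip or the cap.

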